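# Ease a bench winch back one notch

## Task

The hand winch on the boat-builder's bench was wound one notch too tight. With a fingertip, flip its yellow pawl up out of the toothed wheel, push the crank so that the wheel turns backward one notch and no further, then flip the pawl down again so that it is fully home in the next notch and locks the wheel. Only push, never pinch the thumb bar or the crank grip between the fingers, and leave the other things on the bench where they are.

Things in the scene. Friction and masses are not known exactly. Their poses are not given: they have to be found in the camera images.
- winch: Hand winch bolted to the bench, blue steel frame, base plate 200 x 190 mm. Origin on the bench straight below the toothed wheel's centre; axes: y level along the axle, from the crank side (-y) to the drum side (+y); x in the plane of the toothed wheel, away from the robot, toward the pawl's pivot; z up. Yawed up to 0.3 rad; fixed during the work.
- wheel_centre (a point): Centre of the steel toothed wheel: 120 mm across, 16 mm thick, 10 teeth 12 mm high, axis level along the winch's y, 115 mm above the bench. A blue side plate stands 22 to 28 mm on its +y side, 146 mm high, with a 32 mm wide post 206 mm high beside the pawl's pivot.
- wheel (a joint): Angle (rad) of toothed wheel, drum and crank, which turn as one; grows as it turns backward (its top goes toward winch +x). The pawl is mid-notch at 0, and mid-way in the next notch at 0.628 (one notch); about 0.13 of play either way in a notch. Stiff (about 3 N at the grip), stays where left. The lowered pawl blocks backward turning; forward turning clicks under it.
- pawl (a joint): Angle of the pawl (rad): 0 = fully down between the teeth, growing as the nose lifts, 1.1 = flipped back against its stop. The nose clears the teeth above about 0.22. It tips by its own weight: let go above about 0.6 it falls back to 1.1 and stays, below about 0.5 it falls to 0. Moves very easily (under 2 N at the thumb bar).
- pawl_pivot (a point): Pivot of the yellow L-shaped pawl: winch x = 60 mm, y = 0, z = 200 mm; axis along the winch's y. One arm (9 mm thick) reaches toward winch -x and down to the round nose (8 mm in diameter) on top of the toothed wheel; the other, a stem 12 mm wide, stands up and carries the red thumb bar.
- thumb_bar (a point): Centre of the pawl's red thumb bar: a level round bar 14 mm in diameter, 40 mm long along the winch's y, 55 mm from the pivot: straight above it when the pawl is down, leaning toward winch +x by the pawl's angle as it lifts. Pushed toward +x it lifts the pawl, toward -x it puts it down again.
- crank_grip (a point): Middle of the black crank grip: a level bar 28 mm in diameter, 85 mm long along the winch's y, 109 mm on the -y side of the toothed wheel, 100 mm from the axle. At wheel angle 0 the crank leans 0.314 rad from upright toward winch -x, at 0.628 as much toward +x (grip 210 mm above the bench). The flat crank arm (22 mm wide) joins the grip's end nearest the wheel.
- tin: Blue paint tin, 72 mm across, 100 mm tall, loose; origin under its centre. To be left alone.
- jar: Small amber jar with a steel lid, 56 mm across, 70 mm tall, loose; origin under its centre. To be left alone.
- spanner: Steel spanner 170 mm long lying on the bench along its own x, loose. To be left alone.
- screwdriver: Screwdriver with a red handle, 190 mm long, lying on the bench along its own x, loose. To be left alone.

How it is judged:
By the outcome, as a careful person would: the job done as asked, in the order asked, and still so for the second after the job is handed in, with the robot touching nothing.
It also fails if it takes over 48 s, if anything falls off the work surface, if the arm or the gripper's body presses on something with over 40 N, if the wrist force passes 120 N, or if a joint passes its speed limit or range.

## Robot

A 6-joint arm with a two-finger parallel gripper is mounted at the origin on the work surface. World frame = base frame: x ahead of the robot, y to its left, z up, the work surface at z = 0. Lengths are in m, angles in rad, forces in N, time in s.
With the tool pointing down it reaches from about 0.35 to 0.775 m from the base axis. Payload 7.3 kg.
Tool frame: the origin (TCP) lies midway between the tips of the shut fingers; the grasp point (between the pads) lies 19 mm behind it; z points along the fingers, y is the line along which they close (so a half turn about z gives the same grasp; the last joint's range is limited). The gripper opens to 92 mm and grips with 3 to 60 N. Pads are 19 mm wide; open, the fingers measure 130 mm over their backs; the gripper's body (75 mm by 190 mm) begins 47 mm behind the grasp point.
Start: joints at [-1.362, 0.342, 1.524, -0, 1.275, -0.146], TCP at [0.182, -0.492, 0.227] pointing down, gripper open.
Joint ranges: [-2.53, 2.53], [-0.77, 2.02], [0.04, 2.7], [-1, 4.14], [0.28, 2.66], [-3.11, 3.11]. Speed limits (rad/s): [2.57, 2.57, 3.14, 3.14, 3.14, 3.14].

## Interface

Orientations are given as [roll, pitch, yaw] about the fixed x, y, z axes, in that order (R = Rz(yaw) Ry(pitch) Rx(roll)).
In Python, from cell import monitor, vision, workorder gives the robot as it stands.
- The arm moves only by the tool move_arm, never from a script. Its argument "rows" is a list of rows, each a list of 5 numbers: the shift along the world's x, y, z in mm, then the turn about the world's z in rad, then the closure, from -1 (fully open) to 1 (shut). A call has 1 to 12 rows; each row shifts and turns the commanded pose from where the row before left it; what a row does not reach is not made up. A row lasts 1/10 s, in which the tool goes at most 50 mm and 8.59 degrees, less where a joint would pass 70% of its speed; a pose out of reach is approached as far as the arm can. A call is refused whole if a number of a shift passes 50 or a number of a turn 0.15, either way. A call with a gripper value outside its range is refused whole. The fingers move at their own pace and stop on an object; "newtons" is the grip in N (left out, the last holds). Time passes only in rows, so rows that do not move let the fingers close. It gives the time, the measured TCP pose, the force, the opening and the grip force at its end, in the units of the state.
- monitor.observe(): the state, without advancing time (a new reading comes with each control period).
- vision.read_camera(name): name is "scene" or "top"; returns the picture (420x560x3 uint8, red, green, blue); there is no depth.
- vision.get_calibration(name): a dict with "K" (3x3 intrinsics, pixels), "T" (4x4, takes a point from camera to world coordinates). Camera axes: x right, y up, looking along -z (the intrinsics and any distortion apply to the point x, -y, -z); pixel columns grow to the right and rows downward; lengths in m; the calibration is good to about 2 mm. A picture is of the moment at which its call begins. get_calibration takes no time and is no camera call.
- workorder.hand_in(): hands the job in; it is judged then, once.
The state is a dict: "time": time; "qpos": joint angles; "qvel": joint speeds; "joint_efforts": joint torques, N m; "tool_pos": TCP position; "tool_rot": TCP orientation; "contact_force": force on the tool from outside, world axes, zero at the start; "torque": the same for the moment, N m; "opening": finger opening in m; "grip_force": force on a finger pad.
Only numpy, scipy, OpenCV 4.12 (cv2) and the standard library are available. Lean on these libraries where they do the work, as an engineer would, in place of code of your own. Each camera call takes 0.05 s, during which the arm holds its last target. There are 200 camera calls.

## Working session

There is one attempt and no reset: what is moved stays moved. The work goes in short steps, Python scripts to look and compute and a tool call to move; the robot and the scene stay as the last step left them, time stands still between calls to the robot, and variables do not carry over. Pictures are saved under pics/ and viewed, at most 10 in all, crops included, and the job is handed in when it is done.

Besides the shell and the picture viewer there is one more tool, called after "Call:" as a command line: name --pt "numbers of a row" for each row, then --argument value for the rest. move_arm: Moves the arm, as the interface text tells. Its arguments: {"type":"object","properties":{"rows":{"type":"array","items":{"type":"array","items":{"type":"number"}}},"newtons":{"type":"number"}},"required":["rows"]}

```bash
mkdir -p pics
python3 - <<'E'
from cell import monitor, vision
import cv2
for n in("scene","top"):
    cv2.imwrite(f"pics/{n}0.png",vision.read_camera(n)[:,:,::-1])
    c=vision.get_calibration(n);print(n,c["K"],c["T"],[k for k in c])
print(monitor.observe())
E
```

```text
scene [[470.27315569   0.         276.75186158]
 [  0.         470.27315569 205.80593285]
 [  0.           0.           1.        ]] [[-0.79506767 -0.33573197  0.50512518  1.22626926]
 [ 0.60641254 -0.42429124  0.6724885   0.8248904 ]
 [-0.0114557   0.84098811  0.54093232  0.79736549]
 [ 0.          0.          0.          1.        ]] ['K', 'T']
top [[464.41124791   0.         281.19105007]
 [  0.         464.41124791 207.37104858]
 [  0.           0.           1.        ]] [[-0.01163104  0.99499052 -0.09929038  0.52060025]
 [-0.99950947 -0.01445623 -0.02778188  0.02184986]
 [-0.02907807  0.09891854  0.99467059  1.10737379]
 [ 0.          0.          0.          1.        ]] ['K', 'T']
{'time': 0.1, 'qpos': array([-1.36197201e+00,  3.42643316e-01,  1.52491403e+00,  1.01344278e-05,
        1.27537135e+00, -1.45997475e-01]), 'qvel': array([ 0.00119857, -0.00180563, -0.00243938, -0.00113478, -0.00120689,
        0.00074184]), 'joint_efforts': array([ 1.98136011e-03, -4.32002699e+01, -2.44696659e+01,  7.18171801e-02,
        5.26236277e-02, -6.69518636e-05]), 'tool_pos': array([ 0.1823488 , -0.49194105,  0.2261221 ]), 'tool_rot': array([-3.14027223e+00, -2.03955481e-04,  3.54818700e-01]), 'contact_force': array([ 0.83275327, -0.4570465 ,  1.18536282]), 'torque': array([0.00067941, 0.02375076, 0.0584639 ]), 'grip_force': 0.0, 'opening': 0.09204122169271228}
```

View pics/scene0.png

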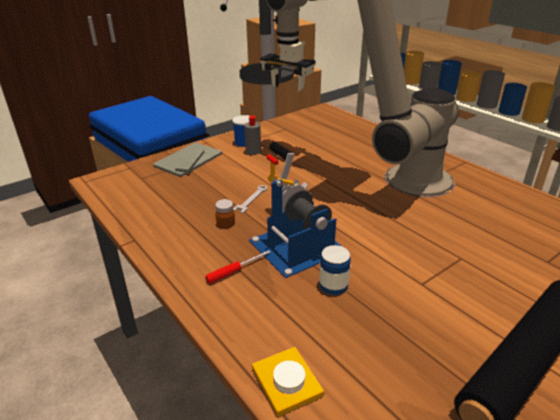

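View pics/top0.png

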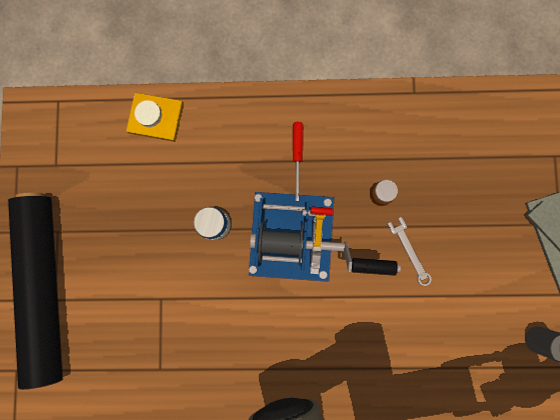

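The scene view shows the winch at about (295,225). In the top view it is at about (290,237), with the thumb bar near (321,211) and the crank grip near (374,267). I'll enlarge both.

Run:
```python
import cv2
a=cv2.imread("pics/top0.png")[180:290,240:410];cv2.imwrite("pics/topc.png",cv2.resize(a,None,fx=4.7,fy=4.7,interpolation=cv2.INTER_CUBIC))
a=cv2.imread("pics/scene0.png")[140:280,240:350];cv2.imwrite("pics/scenec.png",cv2.resize(a,None,fx=4.25,fy=4.25,interpolation=cv2.INTER_CUBIC))
```

```text
(no output)
```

View pics/topc.png

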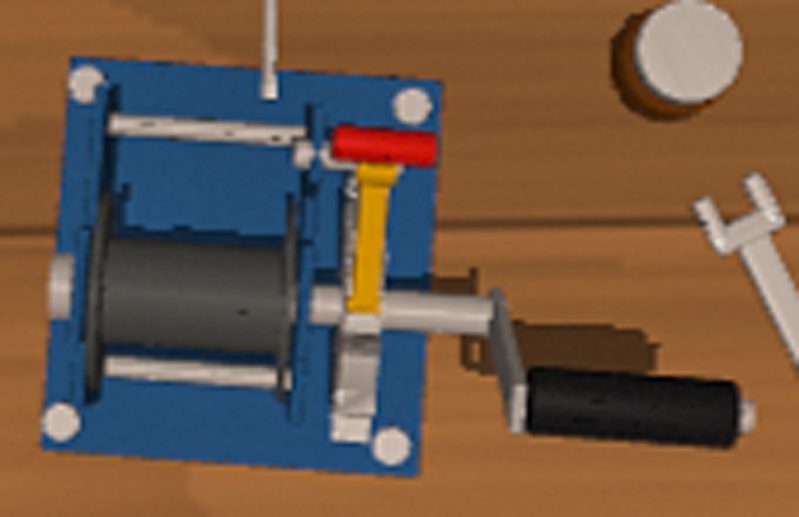

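View pics/scenec.png

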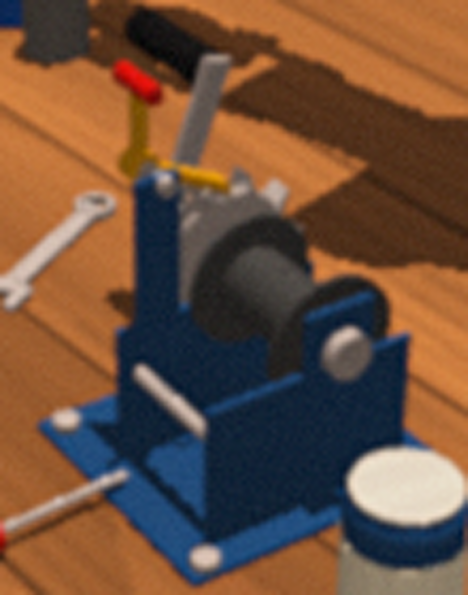

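Crop readings, converted to full pixels:
- **Thumb bar, top view:** ends at (335,145) and (437,148) in the crop.
- **Thumb bar, scene view:** centre at (138,82) in the crop.
- **Grip, top view:** ends at (527,400) and (740,414) in the crop.
- **Grip, scene view:** about (135,27) to (207,66) in the crop.
- **Base plate corners, top view:** (72,57), (441,80), (418,475) and (42,447) in the crop.

```bash
cat > geo.py <<'E'
import numpy as np
from cell import vision
from scipy.optimize import least_squares
C={n:vision.get_calibration(n) for n in("scene","top")}
def proj(n,P):
    T=C[n]["T"];p=T[:3,:3].T@(np.asarray(P)-T[:3,3]);p=np.array([p[0],-p[1],-p[2]])
    q=C[n]["K"]@p;return q[:2]/q[2]
def top(u,v):return np.array([u/4.7+240,v/4.7+180])
def sce(u,v):return np.array([u/4.25+240,v/4.25+140])
def tri(obs,x0=(.5,0,.2)):
    r=least_squares(lambda P:np.concatenate([proj(n,P)-q for n,q in obs]),x0);return r.x,np.abs(r.fun).max()
def W(p,w):  # winch->world, p=(x0,y0,yaw)
    c,s=np.cos(p[2]),np.sin(p[2]);return np.array([p[0]+c*w[0]-s*w[1],p[1]+s*w[0]+c*w[1],w[2]])
E
python3 - <<'E'
from geo import *
tb,e=tri([("top",top(386,147)),("scene",sce(138,82))]);print("thumb",tb,e)
g,e=tri([("top",top(633,407)),("scene",sce(171,46))]);print("grip",g,e)
def onplane(q,z):
    return least_squares(lambda P:proj("top",[P[0],P[1],z])-q,(.5,0)).x
cs=[onplane(top(*c),.008) for c in((72,57),(441,80),(418,475),(42,447))];print(np.round(cs,4))
d=[cs[0]-cs[1],cs[3]-cs[2]];print("yaw-y edges",[np.arctan2(-a[0],a[1]) for a in d],[np.linalg.norm(a) for a in d])
d=[cs[0]-cs[3],cs[1]-cs[2]];print("yaw-x edges",[np.arctan2(a[1],a[0]) for a in d],[np.linalg.norm(a) for a in d])
obs=[((60,20,255),"top",top(335,146)),((60,-20,255),"top",top(437,148)),((60,0,255),"scene",sce(138,82)),
 ((-30.9,-66.5,210.1),"top",top(527,400)),((-30.9,-151.5,210.1),"top",top(740,414)),((-30.9,-109,210.1),"scene",sce(171,46))]
r=least_squares(lambda p:np.concatenate([proj(n,W(p,np.array(w)/1e3))-q for w,n,q in obs]),(.5,0,0))
print(r.x,np.round(r.fun,1))
E
```

```text
thumb [ 0.59708437 -0.02932234  0.25476701] 0.29738975298636205
grip [ 0.49396612 -0.13039301  0.2081312 ] 0.06171655092032324
[[ 0.6679  0.114 ]
 [ 0.6532 -0.0729]
 [ 0.4557 -0.057 ]
 [ 0.4715  0.1303]]
yaw-y edges [np.float64(-0.07808931993550886), np.float64(-0.08373044648760118)] [np.float64(0.18750789399712872), np.float64(0.1879203811980606)]
yaw-x edges [np.float64(-0.08246543545830495), np.float64(-0.08037547382427414)] [np.float64(0.1970944819388174), np.float64(0.19815318957726288)]
[ 0.53652256 -0.02407079 -0.09715353] [ 0.2 -0.1  0.2  1.3 -0.2 -0.3 -0.1 -1.  -0.7 -0.1 -0.2 -0.4]
```

The two views agree: thumb bar at (0.597, -0.029, 0.255), grip at (0.494, -0.130, 0.208) and winch yaw about -0.082. That puts the winch origin at about (0.537, -0.024). I'll use the shut fingers as a fingertip with tool y along the winch y, starting above the gap on the thumb bar's -x side.

Call:
move_arm --pt "0 0 20 -0.1457 1" --pt "0 0 20 -0.1457 1" --pt "20 20 20 -0.1457 1" --pt "25 32 20 0 1" --pt "25 32 0 0 1" --pt "25 32 0 0 1" --pt "25 32 0 0 1" --pt "25 32 0 0 1" --pt "25 32 0 0 1" --pt "25 32 0 0 1" --pt "25 32 0 0 1" --pt "25 32 0 0 1" --newtons 20

```text
time: 1.3
tool_pos: [0.428, -0.1827, 0.3065]
tool_rot: [-3.142, 0.0, -0.082]
contact_force: [1.0, 0.5, 0.1]
opening: 0.002
grip_force: 0.0
```

Call:
move_arm --pt "25 32 0 0 1" --pt "25 32 0 0 1" --pt "25 32 0 0 1" --pt "25 32 0 0 1" --pt "25 32 0 0 1" --pt "10 6 0 0 1" --pt "0 0 0 0 1" --pt "0 0 0 0 1"

```text
time: 2.1
tool_pos: [0.5618, -0.0191, 0.3063]
tool_rot: [3.141, 0.001, -0.083]
contact_force: [-0.1, -0.1, 0.0]
opening: 0.0004
grip_force: 0.0
```

Call:
move_arm --pt "0 -7 0 0 1" --pt "0 0 -22 0 1" --pt "0 0 -22 0 1" --pt "0 0 -22 0 1" --pt "0 0 0 0 1" --pt "0 0 0 0 1"

```text
time: 2.7
tool_pos: [0.5622, -0.0265, 0.2415]
tool_rot: [3.141, -0.0, -0.084]
contact_force: [-0.0, 0.8, -0.2]
opening: 0.0004
grip_force: 0.0
```

```bash
cat > look.py <<'E'
import sys,cv2,numpy as np
from cell import vision
def crop(n,x,y,w,h,f):
    a=vision.read_camera(n)[y:y+h,x:x+w,::-1];return cv2.resize(a,None,fx=f,fy=f,interpolation=cv2.INTER_CUBIC)
a=crop("top",290,180,120,130,3.3);b=crop("scene",240,110,120,130,3.3)
cv2.imwrite(sys.argv[1],np.hstack([a,b]))
E
python3 look.py pics/l1.png
```

```text
(no output)
```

View pics/l1.png

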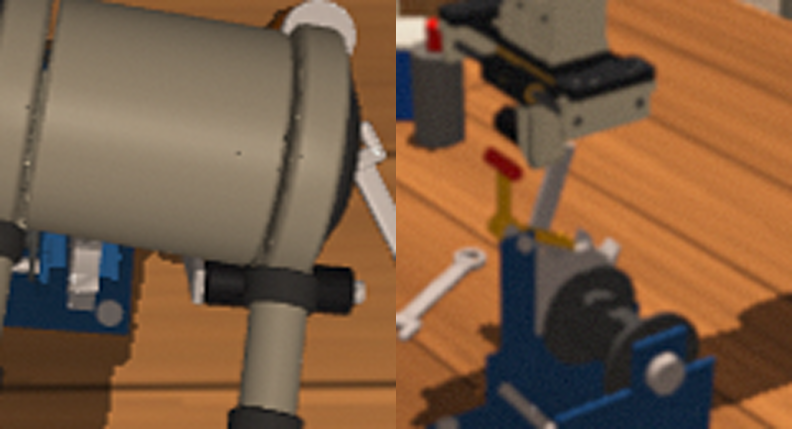

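The fingertip (scene crop about (545,155)) sits behind the red bar (505,165) on its robot side, clear of everything. Now I'll push +x by about 54 mm, then go straight up.

Call:
move_arm --pt "7 -0.6 0 0 1" --pt "7 -0.6 0 0 1" --pt "7 -0.6 0 0 1" --pt "7 -0.6 0 0 1" --pt "7 -0.6 0 0 1" --pt "7 -0.6 0 0 1" --pt "7 -0.6 0 0 1" --pt "6 -0.5 0 0 1" --pt "0 0 0 0 1" --pt "0 0 0 0 1" --pt "0 0 0 0 1"

```text
time: 3.9
tool_pos: [0.6172, -0.03, 0.2408]
tool_rot: [3.142, 0.0, -0.082]
contact_force: [0.3, -0.4, 0.1]
opening: 0.0006
grip_force: 0.0
```

Call:
move_arm --pt "0 0 25 0 1" --pt "0 0 25 0 1" --pt "0 0 20 0 1" --pt "-35 -20 0 0 1" --pt "-35 -20 0 0 1" --pt "-35 -20 0 0 1" --pt "-25 -20 0 0 1" --pt "-10 -20 0 0 1" --pt "0 0 0 0 1" --pt "0 0 0 0 1"

```text
time: 4.9
tool_pos: [0.4774, -0.13, 0.3111]
tool_rot: [-3.141, -0.001, -0.083]
contact_force: [-0.2, 0.5, 0.3]
opening: 0.0002
grip_force: 0.0
```

```bash
python3 look.py pics/l2.png
```

```text
(no output)
```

View pics/l2.png

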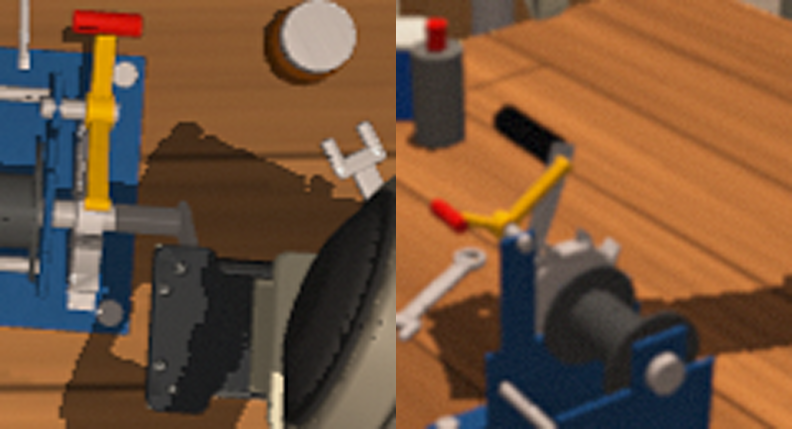

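The pawl is flipped back against its stop: red bar at top crop (108,22), yellow arm raised. The crank hasn't moved, with the grip at scene crop (530,135). Next I'll go down behind the grip and push it.

Call:
move_arm --pt "-29 -10 0 0 1" --pt "0 0 -30 0 1" --pt "0 0 -30 0 1" --pt "0 0 -30 0 1" --pt "0 0 -19 0 1" --pt "0 0 0 0 1" --pt "0 0 0 0 1"

```text
time: 5.7
tool_pos: [0.449, -0.1396, 0.2021]
tool_rot: [-3.142, -0.0, -0.081]
contact_force: [0.3, -0.2, 0.4]
opening: 0.0003
grip_force: 0.0
```

Call:
move_arm --pt "8 -0.7 0 0 1" --pt "8 -0.7 0 0 1" --pt "6 -0.5 0 0 1" --pt "6 -0.5 0 0 1" --pt "6 -0.5 0 0 1" --pt "6 -0.5 0 0 1" --pt "6 -0.5 0 0 1" --pt "6 -0.5 0 0 1" --pt "6 -0.5 0 0 1" --pt "6 -0.5 0 0 1" --pt "6 -0.5 0 0 1" --pt "0 0 0 0 1"

```text
time: 6.9
tool_pos: [0.5196, -0.146, 0.2016]
tool_rot: [3.141, -0.001, -0.082]
contact_force: [0.4, -0.1, -0.1]
opening: 0.001
grip_force: 0.0
```

Call:
move_arm --pt "4 -0.3 0 0 1" --pt "3 -0.2 0 0 1" --pt "0 0 0 0 1" --pt "0 0 0 0 1"

```text
time: 7.3
tool_pos: [0.5256, -0.1464, 0.2016]
tool_rot: [-3.142, -0.0, -0.082]
contact_force: [-0.9, 0.6, -1.5]
opening: 0.0003
grip_force: 0.5
```

```bash
python3 look.py pics/l3.png
```

```text
(no output)
```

View pics/l3.png

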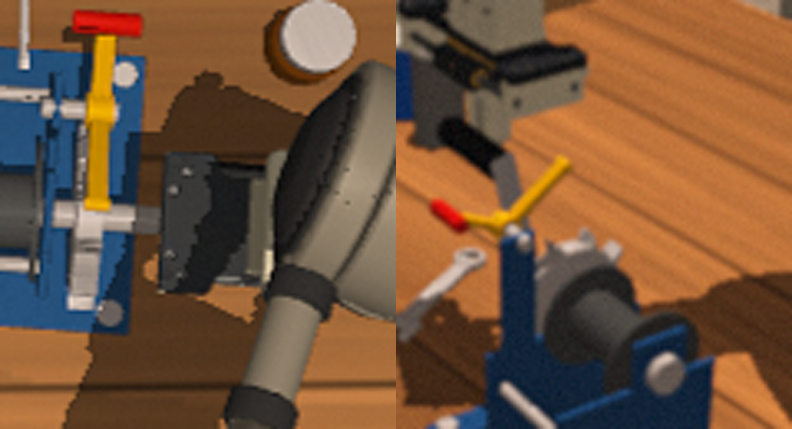

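The grip has moved to about scene crop (476,147), and the pawl is still up at its stop. I'll work out the wheel angle from that.

Run:
```python
from geo import *
p=(.5373,-.0244,-.082)
for a in(-.05,0,.45,.5,.55,.6,.65):
    t=a-.314;q=[proj("scene",W(p,(.1*np.sin(t),y,.115+.1*np.cos(t)))) for y in(-.109,-.0665,-.1515)]
    print(a,[np.round(((u[0]-240)*3.3+396,(u[1]-110)*3.3)) for u in q], 1e3*.1*np.sin(t))
```

```text
-0.05 [array([530., 134.]), array([557., 153.]), array([503., 116.])] -35.60149923968016
0 [array([525., 134.]), array([553., 152.]), array([499., 116.])] -30.886552009893215
0.45 [array([481., 143.]), array([508., 162.]), array([455., 124.])] 13.558114487825277
0.5 [array([476., 145.]), array([503., 164.]), array([450., 126.])] 18.492937764158963
0.55 [array([471., 147.]), array([498., 167.]), array([445., 129.])] 23.38153832701807
0.6 [array([466., 150.]), array([493., 170.]), array([440., 132.])] 28.211697220929388
0.65 [array([461., 153.]), array([488., 173.]), array([436., 135.])] 32.97134156415628
```

The pixels and the finger position both put the wheel at about 0.53. I'll push 8.5 mm more to reach 0.62, back off, and measure again.

Call:
move_arm --pt "4 -0.3 0 0 1" --pt "3 -0.2 0 0 1" --pt "1.5 -0.1 0 0 1" --pt "0 0 0 0 1" --pt "0 0 0 0 1" --pt "-20 1.6 0 0 1" --pt "-20 1.6 0 0 1" --pt "0 0 30 0 1" --pt "0 0 40 0 1" --pt "0 0 40 0 1" --pt "-30 -30 0 0 1" --pt "-30 -30 0 0 1"

```text
time: 8.6
tool_pos: [0.4349, -0.2045, 0.3139]
tool_rot: [3.139, -0.006, -0.079]
contact_force: [0.1, -1.0, -1.3]
opening: 0.0005
grip_force: 0.0
```

Call:
move_arm --pt "-20 -40 0 0 1" --pt "-20 -40 0 0 1" --pt "0 0 0 0 1" --pt "0 0 0 0 1"

```text
time: 9.0
tool_pos: [0.3941, -0.2847, 0.3123]
tool_rot: [3.141, -0.002, -0.085]
contact_force: [0.7, 0.3, -0.4]
opening: 0.0003
grip_force: 0.0
```

```bash
python3 - <<'E'
import cv2,numpy as np
from look import crop
E
sed -i 's/^a=crop/if __name__=="__main__":\n  a=crop/; s/^cv2.imwrite/  cv2.imwrite/' look.py
python3 - <<'E'
import cv2,numpy as np
from look import crop
cv2.imwrite("pics/l4.png",np.hstack([crop("top",300,190,110,120,3.6),crop("scene",240,130,110,120,3.6)]))
E
```

```text
Traceback (most recent call last):
  File "look.py", line 6, in <module>
    cv2.imwrite(sys.argv[1],np.hstack([a,b]))
                ~~~~~~~~^^^
IndexError: list index out of range
```

View pics/l4.png

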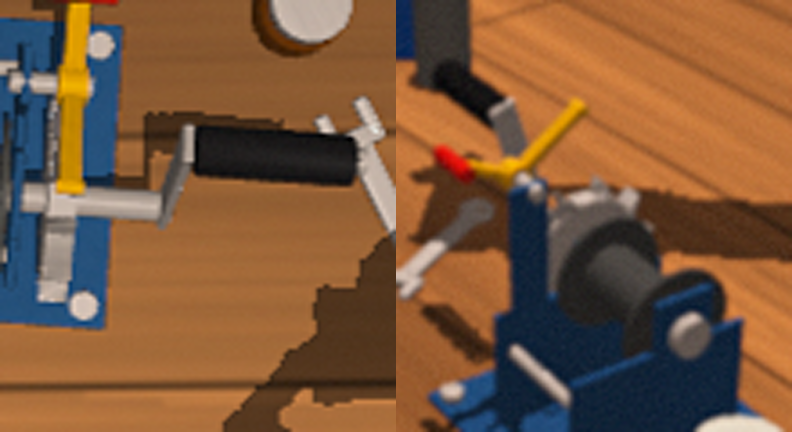

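The grip runs from (195,149) to (356,160) in the top crop, and its centre is about (470,92) in the scene crop. The pawl is still up.

Run:
```python
from geo import *
p=(.5373,-.0244,-.082);c,s=np.cos(p[2]),np.sin(p[2])
def ang(P):
    d=P[:2]-np.array(p[:2]);x=c*d[0]+s*d[1];return x,-s*d[0]+c*d[1],np.arcsin(x/.1)+.314
for u,v,a,b in((374.7,266.6,280.2,150.8),(300+275.5/3.6,190+154.8/3.6,240+74/3.6,130+92/3.6)):
    P,e=tri([("top",(u,v)),("scene",(a,b))]);print(P,e,ang(P))
```

```text
[ 0.49398055 -0.13043782  0.20818633] 0.04028003420353343 (np.float64(-0.03448853503126246), np.float64(-0.10922973334429885), np.float64(-0.03811663851060382))
[ 0.55811915 -0.13554245  0.21126164] 0.11104309840925453 (np.float64(0.02985266568447424), np.float64(-0.10906373875708664), np.float64(0.6171485450223015))
```

The wheel angle is about 0.62, mid-notch. Now I'll go round to the thumb bar's +x side and flip the pawl down.

Call:
move_arm --pt "28 25 0 0 1" --pt "28 25 0 0 1" --pt "28 25 0 0 1" --pt "28 25 0 0 1" --pt "28 25 0 0 1" --pt "28 25 0 0 1" --pt "28 25 0 0 1" --pt "28 25 0 0 1" --pt "28 25 0 0 1" --pt "28 25 0 0 1" --pt "0 0 0 0 1" --pt "0 0 0 0 1"

```text
time: 10.4
tool_pos: [0.6742, -0.0319, 0.3109]
tool_rot: [3.141, 0.001, -0.079]
contact_force: [0.1, -0.6, 0.4]
opening: 0.0002
grip_force: 0.0
```

Call:
move_arm --pt "3 0 0 0 1" --pt "0 0 -30 0 1" --pt "0 0 -30 0 1" --pt "0 0 -32 0 1" --pt "0 0 0 0 1" --pt "0 0 0 0 1"

```text
time: 11.0
tool_pos: [0.6768, -0.0345, 0.2209]
tool_rot: [3.141, -0.0, -0.083]
contact_force: [0.6, -0.1, 0.7]
opening: 0.0003
grip_force: 0.0
```

Call:
move_arm --pt "-6 0.5 0 0 1" --pt "-6 0.5 0 0 1" --pt "-6 0.5 0 0 1" --pt "-6 0.5 0 0 1" --pt "-6 0.5 0 0 1" --pt "-6 0.5 0 0 1" --pt "-6 0.5 0 0 1" --pt "-6 0.5 0 0 1" --pt "-6 0.5 0 0 1" --pt "-5 0.4 0 0 1" --pt "0 0 0 0 1" --pt "0 0 0 0 1"

```text
time: 12.2
tool_pos: [0.618, -0.0289, 0.2218]
tool_rot: [3.141, -0.004, -0.082]
contact_force: [5.2, -0.0, 2.9]
opening: 0.0003
grip_force: 2.9
```

Call:
move_arm --pt "-2 0.2 0 0 1" --pt "-2 0.2 0 0 1" --pt "0 0 0 0 1" --pt "0 0 0 0 1"

```text
time: 12.6
tool_pos: [0.618, -0.0289, 0.2211]
tool_rot: [3.141, -0.011, -0.083]
contact_force: [16.7, -0.9, 5.0]
opening: 0.0007
grip_force: 8.2
```

Contact came at winch x of about 81 and the force is rising, so the pawl is probably home. I'll back off and look.

Call:
move_arm --pt "10 -0.8 0 0 1" --pt "20 -1.6 0 0 1" --pt "20 -1.6 0 0 1" --pt "10 0 30 0 1" --pt "0 0 40 0 1" --pt "0 0 30 0 1" --pt "-5 -40 0 0 1" --pt "-10 -45 0 0 1" --pt "-20 -45 0 0 1" --pt "-25 -40 0 0 1" --pt "-30 -35 0 0 1" --pt "-30 -30 0 0 1"

```text
time: 13.8
tool_pos: [0.5517, -0.2689, 0.3177]
tool_rot: [-3.14, 0.004, -0.083]
contact_force: [-0.6, -1.0, 0.0]
opening: 0.0006
grip_force: 0.0
```

Call:
move_arm --pt "-35 -30 0 0 1" --pt "-35 -30 0 0 1" --pt "-35 -30 0 0 1" --pt "-35 -30 0 0 1" --pt "0 0 0 0 1" --pt "0 0 0 0 1"

```text
time: 14.4
tool_pos: [0.4129, -0.3876, 0.3186]
tool_rot: [-3.139, 0.002, -0.085]
contact_force: [1.2, 0.4, -0.4]
opening: 0.0005
grip_force: 0.0
```

Run:
```python
import cv2,numpy as np
from look import crop
cv2.imwrite("pics/l5.png",np.hstack([crop("top",300,190,110,120,3.6),crop("scene",240,130,110,120,3.6)]))
```

```text
(no output)
```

View pics/l5.png

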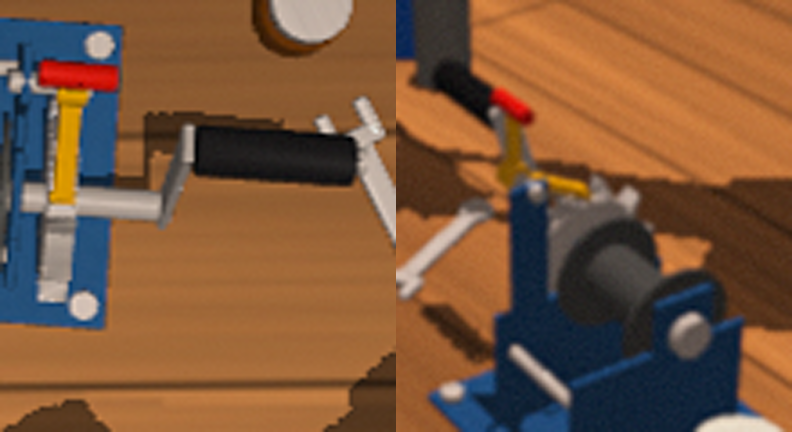

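The bar is back at top crop (79,75), essentially its original pixel, and the crank hasn't moved. I'll compare red-bar centroids with the first pictures to confirm it's fully home.

Run:
```python
import cv2,numpy as np
from cell import vision
from geo import *
for n,(x,y,w,h) in(("top",(305,200,35,22)),("scene",(262,150,22,22))):
    for a in(cv2.imread(f"pics/{n}0.png")[:,:,::-1],vision.read_camera(n)):
        c=a[y:y+h,x:x+w].astype(int);m=(c[...,0]>110)&(c[...,1]<50)&(c[...,2]<60);v,u=np.nonzero(m)
        print(n,m.sum(),u.mean()+x,v.mean()+y)
p=(.5373,-.0244,-.082)
for a in(0,.05,.1):print(a,[proj(n,W(p,(.06+.055*np.sin(a),0,.2+.055*np.cos(a)))).round(2) for n in("top","scene")])
```

```text
top 154 321.40909090909093 210.67532467532467
top 154 321.40909090909093 210.67532467532467
scene 73 271.972602739726 158.6027397260274
scene 54 272.037037037037 159.51851851851853
0 [array([322.  , 211.43]), array([272.17, 159.18])]
0.05 [array([322.09, 209.95]), array([271.25, 159.49])]
0.1 [array([322.17, 208.48]), array([270.32, 159.84])]
```

The bar centroid in the top view is identical to the first picture, so the pawl is fully home, and the arm is clear. Handing in.

```bash
python3 -c "
from cell import workorder;print(workorder.hand_in())"
```

```text
the job is handed in; nothing more can be done
None
```

The job is handed in: I flipped the pawl up, pushed the wheel back one notch (measured about 0.62 rad), and flipped the pawl down so its thumb bar sits exactly where it started; I did not test the lock by pushing the crank.

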